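Nest the clay pots on the balcony workbench

ROBOT

A 6-joint arm with a two-finger parallel gripper is mounted at the origin on the work surface. World frame = base frame: x ahead of the robot, y to its left, z up, the work surface at z = 0. Lengths are in m, angles in rad, forces in N, time in s.
With the tool pointing down it reaches from about 0.35 to 0.975 m from the base axis. Payload 4.9 kg.
Tool frame: the origin (TCP) lies at the very end of the fingers, on their centre line; the grasp point (between the pads) lies ctrl.hold_point_z behind it (ctrl.hold_point_z is the distance from the TCP to the grasp point, in m); z points along the fingers, y is the line along which they close (so a half turn about z gives the same grasp; the last joint's range is limited). The gripper opens to 85 mm and grips with 20 to 120 N. Pads are 22 mm wide; open, the fingers measure 114 mm over their backs; the gripper's body (76 mm by 85 mm) begins 54 mm behind the grasp point. The pads swing forward as they close: fully open they stand 13 mm farther back than shut.
Start: joints at [1.194, 0.053, 1.613, -0, 1.476, -0.119], TCP at [0.159, 0.604, 0.231] pointing down, gripper open.
Joint ranges: [-3.01, 3.01], [-1.01, 2.22], [0.06, 2.58], [-1.02, 4.17], [0.09, 2.62], [-3.14, 3.14]. Speed limits (rad/s): [2.57, 2.57, 3.14, 3.14, 3.14, 3.14].

INTERFACE

Orientations are given as a rotation vector (axis times angle).
In Python, from station import ctrl gives the robot as it stands. The module is installed in compiled form; this text tells all that it offers.
- The arm moves only by the tool jog_arm, never from a script. Its argument "deltas" is a list of rows, each a list of 3 entries, a list of its own where there are three numbers: the closure, from -1 (fully open) to 1 (shut), then the shift along the world's x, y, z scaled (see below), then the turn, a rotation vector about the world's x, y, z scaled (see below). A call has 1 to 12 rows; each row is the pose to reach, as a shift and turn from the pose commanded when the call began, turning the shorter way round; what a row does not reach only later rows make up. The controller multiplies each number of a shift by 0.4 m and each number of a turn by 180 degrees. A row lasts 1/12 s, in which the tool goes at most 41.7 mm and 7.16 degrees, less where a joint would pass 70% of its speed; a pose out of reach is approached as far as the arm can. A call with a number of a shift or a turn outside -1 to 1 is refused whole. A call with a gripper value outside its range is refused whole. The fingers move at their own pace and stop on an object; "squeeze" is the grip in N (left out, the last holds). Time passes only in rows, so rows that repeat a pose let the fingers close. It gives the time, the measured TCP pose, the force, the opening and the grip force at its end, in the units of the state.
- ctrl.get_obs(): the state, without advancing time (a new reading comes with each control period).
- ctrl.get_image(name): name is "scene" or "top" or "wrist"; returns the picture (420x560x3 uint8, red, green, blue); there is no depth.
- ctrl.get_calibration(name): a dict with "K" (3x3 intrinsics, pixels), "dist_coeffs" ([k1, k2, p1, p2, k3] as OpenCV has them; the pictures are not rectified), "extrinsics" (4x4, takes a point from world to camera coordinates). Camera axes: x right, y down, z forward; pixel columns grow to the right and rows downward; lengths in m; the calibration is good to about 2 mm. A picture is of the moment at which its call begins: read the wrist's pose just before it. get_calibration takes no time and is no camera call; for the wrist camera it gives the pose at the moment of the call.
- ctrl.finish_job(): hands the job in; it is judged then, once.
The state is a dict: "t": time; "q": joint angles; "dq": joint speeds; "effort": joint torques, N m; "tool_pos": TCP position; "tool_rot": TCP orientation; "contact_force": force on the tool from outside, world axes, zero at the start; "wrist_torque": the same for the moment, N m; "opening": finger opening in m; "grip_force": force on a finger pad.
Only numpy, scipy, OpenCV 4.12 (cv2) and the standard library are available. Lean on these libraries where they do the work, as an engineer would, in place of code of your own. Each camera call takes 0.05 s, during which the arm holds its last target. There are 200 camera calls.

TASK

Clear the clay pots from the sloping rack into one neat stack: nest the middle-sized pot in the tall pot where that stands, then the short pot in the middle-sized one, each fully home with its collar down on the rim below and the stack upright. Lower them in rather than letting them fall, leave the tin in the rack, and do not shift the tall pot, the mug, the spirit level or the bit case or knock the lamp.

Things in the scene. Friction and masses are not known exactly. Their poses are not given: they have to be found in the camera images.
- pot_tall: Tall terracotta flowerpot, upright on the bench, loose, 104 mm high, on a fixed saucer 84 mm across, 12 high. Collar at the top 68 mm across (63 inside), 34 tall; below it the body tapers from 58 mm across to 41 at the foot. Origin: centre of underside; z: axis to the mouth. Home, the middle pot's collar rests on this rim and its origin is 52 mm above this one.
- pot_mid: Middle-sized terracotta flowerpot, 86 mm high (160 g), the taller of the two pots in the sloping rack. Collar at the top 68 mm across (63 inside), 34 tall; below it the body tapers from 58 mm across to 45 at the foot. Origin: centre of underside; z: axis to the mouth. Leans about 30 degrees. The short pot's origin is 52 mm above this one when home.
- pot_short: Short terracotta flowerpot, 68 mm high (130 g), in another bay of the sloping rack. Collar at the top 68 mm across (63 inside), 34 tall; below it the body tapers from 58 mm across to 50 at the foot. Origin: centre of underside; z: axis to the mouth. Leans about 30 degrees.
- rack: Fixed wooden rack, 312 mm wide (y), 90 deep; its floor slopes 30 degrees down to -x. Three bays centred at y = -100, 0, +100 mm each hold one thing (which where varies), leaning with its mouth to the rack's -x. Bay walls rise 30 mm square to the floor, the outer front and back walls too: collars stand clear. Origin on the bench under the centre; floor centre 36 mm above it.
- tin: Closed steel tin, a plain cylinder 57 mm in diameter and 80 mm tall, without a collar, leaning in the third bay; to be left there. Origin: centre of its underside, z along its axis.
- mug: Green ceramic mug, 76 mm in diameter, 90 mm high, handle reaching 37 mm out on its +y side, standing near the tall pot. Origin: centre of its underside.
- level: Short aluminium spirit level, 200 mm long (its y), 22 mm wide, 45 mm high, standing on its edge near the tall pot. Origin: centre of its underside.
- bit_case: Grey plastic bit case with its lid on, 78 mm (x) by 133 mm (y), 40 mm high. Origin: centre of its underside.
- lamp: Desk lamp, fixed. Origin: on the bench 20 mm beyond (+x of) the point under the middle of its white shade, 105 mm across, lower edge about 320 mm above the bench, top 425 mm. Base 120 mm across, 22 mm high, centred 90 mm from the origin on the lamp's +x side; a bent steel arm joins them.

How it is judged:
By the outcome, as a careful person would: the job done as asked, in the order asked, and still so for the second after the job is handed in, with the robot touching nothing.
It also fails if it takes over 59 s, if anything falls off the work surface, if the arm or the gripper's body presses on something with over 40 N, if the wrist force passes 120 N, or if a joint passes its speed limit or range.

## Working session

There is one attempt and no reset: what is moved stays moved. The work goes in short steps, Python scripts to look and compute and a tool call to move; the robot and the scene stay as the last step left them, time stands still between calls to the robot, and variables do not carry over. Pictures are saved under pics/ and viewed, at most 10 in all, crops included, and the job is handed in when it is done.

Besides the shell and the picture viewer there is one more tool, called after ">>>" by a JSON object that holds its "op" and its "data". jog_arm: Moves the arm, as the interface text tells. Its arguments: {"type":"object","properties":{"deltas":{"type":"array","items":{"type":"array"}},"squeeze":{"type":"number"}},"required":["deltas"]}

```bash
mkdir -p pics; python3 - <<'E'
from station import ctrl
import cv2,numpy as np
np.set_printoptions(precision=4,suppress=True)
print(ctrl.get_obs(),ctrl.hold_point_z)
for n in("scene","top"):
    im=ctrl.get_image(n);cv2.imwrite(f"pics/{n}0.png",im[:,:,::-1])
    c=ctrl.get_calibration(n);print(n,c["K"],c["dist_coeffs"],c["extrinsics"])
E
```

```text
{'t': 0.0, 'q': array([ 1.194 ,  0.0533,  1.6143,  0.    ,  1.476 , -0.119 ]), 'dq': array([-0.0008, -0.0001,  0.0006,  0.0002,  0.0012, -0.0015]), 'effort': array([  0.0001, -39.3669, -37.0181,  -0.0001,   0.0067,   0.    ]), 'tool_pos': array([0.1591, 0.6038, 0.2301]), 'tool_rot': array([-0.4038, -3.115 ,  0.0031]), 'contact_force': array([0.4796, 0.9493, 0.9995]), 'wrist_torque': array([-0.0041, -0.0082,  0.0423]), 'grip_force': 0.0, 'opening': 0.08540576346480579} 0.0187
scene [[462.3347   0.     272.8764]
 [  0.     462.3347 214.6514]
 [  0.       0.       1.    ]] [0.0067 0.     0.     0.     0.    ] [[ 0.1082  0.9941 -0.0117  0.0144]
 [ 0.7395 -0.0884 -0.6673 -0.4104]
 [-0.6644  0.0636 -0.7447  1.4279]
 [ 0.      0.      0.      1.    ]]
top [[412.9117   0.     282.0146]
 [  0.     412.9117 209.3094]
 [  0.       0.       1.    ]] [0.0069 0.     0.     0.     0.    ] [[-0.017  -0.9998 -0.005  -0.059 ]
 [-0.9808  0.0177 -0.1944  0.5752]
 [ 0.1945  0.0016 -0.9809  0.9243]
 [ 0.      0.      0.      1.    ]]
```

View pics/scene0.png

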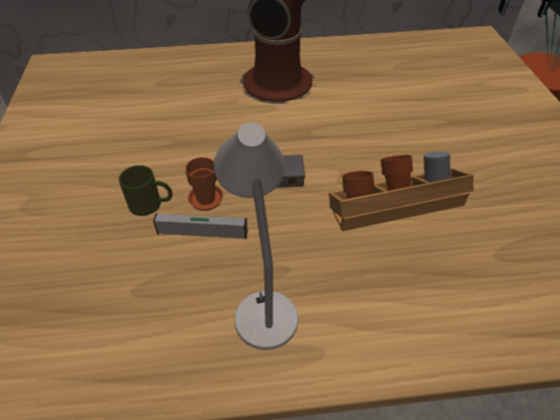

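View pics/top0.png

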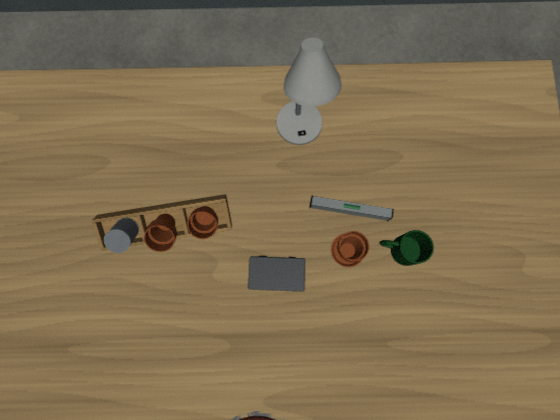

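Scene: the mug is at (140,190), the tall pot on its saucer at (203,182), the level at (200,226), the lamp at (255,160), and the rack at (400,195) with the short pot at (358,184), the mid pot at (397,170) and the tin at (437,165). In the top view, the tall rim is at (350,249), the short pot at (203,221), the mid pot at (160,234) and the tin at (120,237).

```bash
cat > h.py <<'E'
from station import ctrl
import cv2,numpy as np
from scipy.spatial.transform import Rotation as R
np.set_printoptions(precision=4,suppress=True)
def ray(c,uv):
    p=cv2.undistortPoints(np.array(uv,float).reshape(-1,1,2),c["K"],c["dist_coeffs"]).reshape(-1,2)
    E=c["extrinsics"];d=np.c_[p,np.ones(len(p))]@E[:3,:3]
    return -E[:3,:3].T@E[:3,3],d/np.linalg.norm(d,axis=1,keepdims=True)
def plane(c,uv,z):
    o,d=ray(c,uv);return o+d*((z-o[2])/d[:,2])[:,None]
def tri(rays):  # list of (c,uv): least squares point and miss distances
    L=[(lambda o,d:(o,d[0]))(*ray(c,uv)) for c,uv in rays]
    P=[np.eye(3)-np.outer(d,d) for o,d in L]
    x=np.linalg.solve(sum(P),sum(p@o for p,(o,d) in zip(P,L)))
    return x,[np.linalg.norm(p@(x-o)) for p,(o,d) in zip(P,L)]
def proj(c,X):
    E=c["extrinsics"];return cv2.projectPoints(np.array(X,float).reshape(-1,1,3),cv2.Rodrigues(E[:3,:3])[0],E[:3,3],c["K"],c["dist_coeffs"])[0].reshape(-1,2)
def snap(n,f=None):
    c=ctrl.get_calibration(n);im=ctrl.get_image(n)
    if f: cv2.imwrite(f"pics/{f}.png",im[:,:,::-1])
    return c,im
def terra(im):
    h=cv2.cvtColor(im,cv2.COLOR_RGB2HSV)
    m=(((h[...,0]<9)|(h[...,0]>172))&(h[...,1]>130)&(h[...,2]>45)).astype(np.uint8)*255
    return cv2.morphologyEx(m,cv2.MORPH_OPEN,np.ones((2,2)))
E
python3 - <<'E'
from h import *
C={}
for n in("scene","top"):
    c=ctrl.get_calibration(n);im=cv2.imread(f"pics/{n}0.png")[:,:,::-1].copy();C[n]=c
    m=terra(im);k,l,s,ce=cv2.connectedComponentsWithStats(m)
    for i in range(1,k):
        if s[i,4]>80:print(n,s[i],ce[i])
print(plane(C["top"],[[350,249]],.116),plane(C["top"],[[203,221],[160,234],[120,237]],.1))
print(tri([(C["top"],[350,249]),(C["scene"],[201,168])]))
# rack corners on top edge, and level, case, mug, lamp
t=C["top"]
print("rack",plane(t,[[96,217],[227,197],[231,229],[103,248]],.05))
print("level",plane(t,[[311,202],[392,212]],.045))
print("case",plane(t,[[249,257],[305,258],[305,291],[249,290]],.04))
print("mug",plane(t,[[413,247]],.09),"lampbase",plane(t,[[300,122]],.02),"shade",tri([(t,[313,47]),(C["scene"],[252,132])]))
a=[cv2.resize(cv2.imread("pics/top0.png")[180:270,85:245],None,fx=5,fy=5,interpolation=2),]
cv2.imwrite("pics/crop1.png",a[0])
E
```

```text
scene [245  69  67  32 866] [278.3453  87.8741]
[[ 0.4712 -0.2161  0.116 ]] [[0.5417 0.1095 0.1   ]
 [0.5139 0.2054 0.1   ]
 [0.5087 0.2947 0.1   ]]
(array([ 0.4732, -0.2227,  0.0943]), [np.float64(0.0030678205517740125), np.float64(0.0030678205517739266)])
rack [[0.5646 0.3746 0.05  ]
 [0.6079 0.0628 0.05  ]
 [0.5299 0.0526 0.05  ]
 [0.4902 0.3529 0.05  ]]
level [[ 0.593  -0.1392  0.045 ]
 [ 0.565  -0.3324  0.045 ]]
case [[ 0.4639  0.0109  0.04  ]
 [ 0.4592 -0.1213  0.04  ]
 [ 0.3829 -0.1191  0.04  ]
 [ 0.3874  0.011   0.04  ]]
mug [[ 0.4758 -0.3618  0.09  ]] lampbase [[ 0.8092 -0.1192  0.02  ]] shade (array([ 0.7692, -0.1224,  0.4145]), [np.float64(0.0017768580760372668), np.float64(0.0017768580760372775)])
```

View pics/crop1.png

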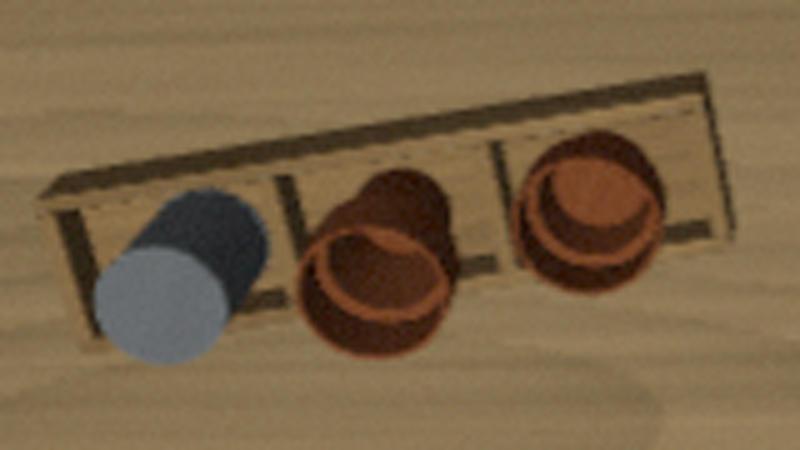

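The crop shows the tin in the +y bay, the mid pot in the centre bay with its rim centre near (375,275), and the short pot in the -y bay with its rim centre near (595,210). Next I'll compute the wrist camera geometry and a viewing pose.

```bash
cat >> h.py <<'E'
def pose():
    o=ctrl.get_obs();return o["tool_pos"],R.from_rotvec(o["tool_rot"])
def go(p,Rt):
    p0,R0=pose();t=(Rt*R0.inv()).as_rotvec();s=np.array(p)-p0
    print("shift",np.round(s/.4,4),"turn",np.round(t/np.pi,4),"rows>=",round(max(np.linalg.norm(s)/.0417,np.degrees(np.linalg.norm(t))/7.16),1))
def orient(yaw,tilt):  # yaw/tilt deg of the tool; closing axis in the tilt plane
    a,b=np.radians([yaw,tilt]);ca,sa,cb,sb=np.cos(a),np.sin(a),np.cos(b),np.sin(b)
    z=np.array([ca*sb,sa*sb,-cb]);y=np.array([ca*cb,sa*cb,sb]);return R.from_matrix(np.c_[np.cross(y,z),y,z])
E
python3 - <<'E'
from h import *
c=ctrl.get_calibration("wrist");p,R0=pose();E=c["extrinsics"]
o=-E[:3,:3].T@E[:3,3]
print("cam in tool",R0.inv().apply(o-p),"axes\n",R0.inv().as_matrix()@E[:3,:3].T,c["K"],c["dist_coeffs"])
Rt=orient(7.9,30);z=Rt.as_matrix()[:,2]
go(np.array([.53,.157,.10])-.15*z,Rt); print(Rt.as_matrix(),np.array([.53,.157,.10])-.15*z)
E
```

```text
cam in tool [ 0.0695 -0.0008 -0.1429] axes
 [[ 0.0003 -0.9618 -0.2736]
 [ 1.      0.0002  0.0003]
 [-0.0003 -0.2736  0.9618]] [[345.992    0.     277.8585]
 [  0.     345.992  211.4067]
 [  0.       0.       1.    ]] [-0.0523  0.      0.      0.      0.    ]
shift [ 0.7414 -1.1428 -0.0007] turn [ 0.1174 -0.1325 -0.365 ] rows>= 13.1
[[-0.1374  0.8578  0.4953]
 [ 0.9905  0.119   0.0687]
 [ 0.      0.5    -0.866 ]] [0.4557 0.1467 0.2299]
```

>>> {"op": "jog_arm", "data": {"deltas": [[-1,[0.37,-0.57,0.05],[0.0587,-0.0663,-0.1825]],[-1,[0.37,-0.57,0.05],[0.0587,-0.0663,-0.1825]],[-1,[0.37,-0.57,0.05],[0.0587,-0.0663,-0.1825]],[-1,[0.37,-0.57,0.05],[0.0587,-0.0663,-0.1825]],[-1,[0.37,-0.57,0.05],[0.0587,-0.0663,-0.1825]],[-1,[0.74,-1.0,0.05],[0.1174,-0.1325,-0.365]],[-1,[0.74,-1.0,0.05],[0.1174,-0.1325,-0.365]],[-1,[0.74,-1.0,0.05],[0.1174,-0.1325,-0.365]],[-1,[0.74,-1.0,0.05],[0.1174,-0.1325,-0.365]],[-1,[0.74,-1.0,0.05],[0.1174,-0.1325,-0.365]],[-1,[0.74,-1.0,0.05],[0.1174,-0.1325,-0.365]],[-1,[0.74,-1.0,0.05],[0.1174,-0.1325,-0.365]]]}}

```text
t: 1.1
tool_pos: [0.4552, 0.2029, 0.2505]
tool_rot: [1.801, 2.069, 0.557]
contact_force: [1.3, 0.2, 0.4]
opening: 0.0853
grip_force: 0.0
```

```bash
python3 - <<'E'
from h import *
ctrl.get_image("wrist");c,im=snap("wrist","w1");np.savez("w1.npz",**c);print(pose()[0]);go(pose()[0],orient(7.9,30))
E
```

```text
[0.4579 0.1987 0.251 ]
shift [0. 0. 0.] turn [0.0004 0.0006 0.0034] rows>= 0.1
```

View pics/w1.png

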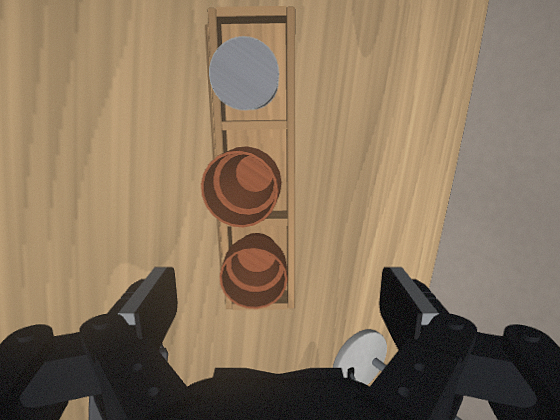

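The wrist view shows the tin at (245,73), the mid rim at about (241,187) with radius 39, and the short rim at about (254,272) with radius 33. I'll take a second view from further along -y.

>>> {"op": "jog_arm", "data": {"deltas": [[-1,[0.0,-0.2,0.05],[0,0,0]],[-1,[0.0,-0.2,0.05],[0,0,0]],[-1,[0.0,-0.2,0.05],[0,0,0]],[-1,[0.0,-0.2,0.05],[0,0,0]]]}}

```text
t: 1.53
tool_pos: [0.4557, 0.1225, 0.272]
tool_rot: [1.806, 2.062, 0.556]
contact_force: [-0.6, 0.6, -0.5]
opening: 0.0855
grip_force: 0.0
```

```bash
python3 - <<'E'
from h import *
ctrl.get_image("wrist");c,im=snap("wrist","w2");np.savez("w2.npz",**c);print(pose()[0])
a=[]
for f in("w1","w2"):
    im=cv2.imread(f"pics/{f}.png");a.append(cv2.resize(im[:330,170:350],None,fx=1.8,fy=1.8))
    h=cv2.cvtColor(im,cv2.COLOR_BGR2HSV)
    for v in (70,85,100,115,130,150):
        m=(((h[...,0]<11)|(h[...,0]>172))&(h[...,1]>110)&(h[...,2]>v)).astype(np.uint8)
        k,l,s,ce=cv2.connectedComponentsWithStats(m)
        print(f,v,[list(x) for x in s[1:] if x[4]>150])
cv2.imwrite("pics/c2.png",np.hstack(a))
E
```

```text
[0.4549 0.1251 0.2707]
w1 70 [[np.int32(201), np.int32(147), np.int32(80), np.int32(80), np.int32(3274)], [np.int32(220), np.int32(234), np.int32(68), np.int32(75), np.int32(2333)]]
w1 85 [[np.int32(201), np.int32(147), np.int32(78), np.int32(80), np.int32(3080)], [np.int32(220), np.int32(236), np.int32(68), np.int32(73), np.int32(2101)]]
w1 100 [[np.int32(201), np.int32(151), np.int32(78), np.int32(76), np.int32(2430)], [np.int32(220), np.int32(248), np.int32(67), np.int32(61), np.int32(1584)]]
w1 115 [[np.int32(201), np.int32(151), np.int32(77), np.int32(76), np.int32(2111)], [np.int32(220), np.int32(248), np.int32(67), np.int32(61), np.int32(1378)]]
w1 130 [[np.int32(201), np.int32(151), np.int32(77), np.int32(76), np.int32(1979)], [np.int32(220), np.int32(248), np.int32(67), np.int32(61), np.int32(1289)]]
w1 150 [[np.int32(202), np.int32(151), np.int32(75), np.int32(76), np.int32(754)], [np.int32(214), np.int32(157), np.int32(58), np.int32(57), np.int32(359)], [np.int32(222), np.int32(249), np.int32(63), np.int32(42), np.int32(902)]]
w2 70 [[np.int32(205), np.int32(66), np.int32(
[... 503 characters left out ...]
(1305)], [np.int32(239), np.int32(89), np.int32(36), np.int32(38), np.int32(1042)], [np.int32(223), np.int32(173), np.int32(66), np.int32(65), np.int32(1913)]]
w2 130 [[np.int32(205), np.int32(66), np.int32(76), np.int32(80), np.int32(1185)], [np.int32(239), np.int32(89), np.int32(36), np.int32(37), np.int32(1013)], [np.int32(223), np.int32(173), np.int32(66), np.int32(65), np.int32(1816)]]
w2 150 [[np.int32(218), np.int32(68), np.int32(62), np.int32(72), np.int32(399)], [np.int32(240), np.int32(100), np.int32(32), np.int32(26), np.int32(170)], [np.int32(223), np.int32(173), np.int32(61), np.int32(37), np.int32(986)], [np.int32(230), np.int32(189), np.int32(55), np.int32(37), np.int32(316)]]
```

View pics/c2.png

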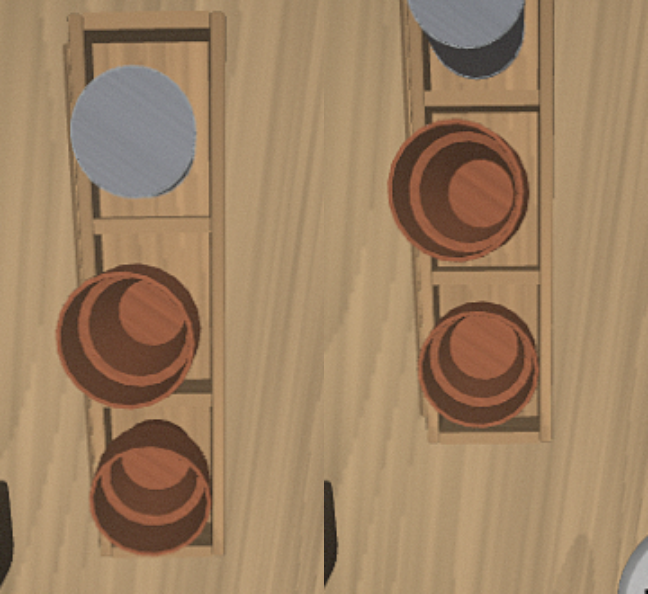

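The crops show both rims as thin bright ellipses, with the mid and short pots clear of the walls. Next I'll fit the rims and triangulate.

```bash
cat >> h.py <<'E'
def rim(im_bgr,box,v=130):
    """outer rim contour points and ellipse of the terracotta blob(s) in box (x0,y0,x1,y1)"""
    h=cv2.cvtColor(im_bgr,cv2.COLOR_BGR2HSV)
    m=(((h[...,0]<11)|(h[...,0]>172))&(h[...,1]>110)&(h[...,2]>v)).astype(np.uint8)
    q=np.zeros_like(m);x0,y0,x1,y1=box;q[y0:y1,x0:x1]=m[y0:y1,x0:x1]
    k,l,s,_=cv2.connectedComponentsWithStats(q)
    q=np.isin(l,[i for i in range(1,k) if s[i,4]>40])
    hl=cv2.convexHull(np.argwhere(q)[:,::-1].astype(np.int32)).reshape(-1,2).astype(np.float32)
    e=cv2.fitEllipse(hl);return hl,e
def circ(c,hl,P,n):  # cast contour on plane through P with normal n, fit circle
    o,d=ray(c,hl);X=o+d*(((P-o)@n)/(d@n))[:,None]
    u=np.cross(n,[0,1,0]);u/=np.linalg.norm(u);w=np.cross(n,u)
    a=(X-P)@u;b=(X-P)@w
    s=np.linalg.lstsq(np.c_[2*a,2*b,np.ones(len(a))],a*a+b*b,rcond=None)[0]
    return P+s[0]*u+s[1]*w,np.sqrt(s[2]+s[0]**2+s[1]**2)
E
python3 - <<'E'
from h import *
C=[dict(np.load(f"{f}.npz")) for f in("w1","w2")];I=[cv2.imread(f"pics/{f}.png") for f in("w1","w2")]
e=plane(C[0],[[295,20],[295,300]],.0845);d=e[0]-e[1];yaw=np.degrees(np.arctan2(-d[0],d[1]));print("rack back edge",e,"yaw",yaw)
n=-orient(yaw,30).as_matrix()[:,2]
for nm,bx in(("mid",[(195,145,285,230),(200,60,290,150)]),("short",[(215,235,295,320),(218,165,295,245)])):
    r=[rim(i,b) for i,b in zip(I,bx)]
    P,miss=tri([(c,q[1][0]) for c,q in zip(C,r)])
    print(nm,[q[1] for q in r],"\n",P,miss)
    for c,q in zip(C,r):print("  circle",*circ(c,q[0],P,n))
    H={"mid":.086,"short":.068}[nm];print("  foot",P-H*n)
E
```

```text
rack back edge [[0.5539 0.3596 0.0845]
 [0.5955 0.0769 0.0845]] yaw 8.373479831243122
mid [((239.02853393554688, 188.50950622558594), (73.7767562866211, 78.20287322998047), 135.16244506835938), ((242.50094604492188, 105.27918243408203), (74.54409790039062, 78.9229507446289), 168.06524658203125)] 
 [0.5043 0.2072 0.1056] [np.float64(4.632968511878884e-05), np.float64(4.6329685118822965e-05)]
  circle [0.5044 0.2062 0.1056] 0.033142532088989006
  circle [0.5043 0.2064 0.1056] 0.03316012651466225
  foot [0.5468 0.2134 0.0311]
short [((252.80999755859375, 277.9266052246094), (59.94646072387695, 67.0301742553711), 97.36726379394531), ((255.0953826904297, 204.80633544921875), (64.09374237060547, 66.39818572998047), 105.74193572998047)] 
 [0.5345 0.1145 0.0917] [np.float64(1.4931677340136461e-05), np.float64(1.4931677340079166e-05)]
  circle [0.5346 0.1135 0.0917] 0.033423794486464986
  circle [0.5346 0.1136 0.0917] 0.03348895963165785
  foot [0.5681 0.1194 0.0328]
```

Both rims check out: the cast circle radii are about 33.4 mm against 34, and the feet sit on the sloping floor. Next I'll measure the tall pot from above.

```bash
python3 - <<'E'
from h import *
go([.47,-.17,.27],orient(8.4,0))
E
```

```text
shift [ 0.0377 -0.7376 -0.0018] turn [-0.0238  0.1652  0.0026] rows>= 7.1
```

>>> {"op": "jog_arm", "data": {"deltas": [[-1,[0.0377,-0.7376,0],[-0.0238,0.1652,0.0026]],[-1,[0.0377,-0.7376,0],[-0.0238,0.1652,0.0026]],[-1,[0.0377,-0.7376,0],[-0.0238,0.1652,0.0026]],[-1,[0.0377,-0.7376,0],[-0.0238,0.1652,0.0026]],[-1,[0.0377,-0.7376,0],[-0.0238,0.1652,0.0026]],[-1,[0.0377,-0.7376,0],[-0.0238,0.1652,0.0026]],[-1,[0.0377,-0.7376,0],[-0.0238,0.1652,0.0026]],[-1,[0.0377,-0.7376,0],[-0.0238,0.1652,0.0026]],[-1,[0.0377,-0.7376,0],[-0.0238,0.1652,0.0026]],[-1,[0.0377,-0.7376,0],[-0.0238,0.1652,0.0026]]]}}

```text
t: 2.47
tool_pos: [0.4709, -0.1687, 0.2703]
tool_rot: [-2.049, -2.38, -0.0]
contact_force: [0.4, -0.3, -0.5]
opening: 0.0854
grip_force: 0.0
```

```bash
python3 - <<'E'
from h import *
ctrl.get_image("wrist");c,im=snap("wrist","w3");np.savez("w3.npz",**c);print(pose()[0],ctrl.get_obs()["t"])
E
```

```text
[ 0.4708 -0.1684  0.2709] 2.5667
```

>>> {"op": "jog_arm", "data": {"deltas": [[-1,[0.0,-0.2,0.0],[0,0,0]],[-1,[0.0,-0.2,0.0],[0,0,0]],[-1,[0.0,-0.2,0.0],[0,0,0]],[-1,[0.0,-0.2,0.0],[0,0,0]]]}}

```text
t: 2.9
tool_pos: [0.4707, -0.2501, 0.2712]
tool_rot: [2.052, 2.378, 0.001]
contact_force: [-0.2, -0.5, -0.2]
opening: 0.0857
grip_force: 0.0
```

```bash
python3 - <<'E'
from h import *
ctrl.get_image("wrist");c,im=snap("wrist","w4");np.savez("w4.npz",**c);print(pose()[0])
cv2.imwrite("pics/c3.png",np.hstack([cv2.resize(cv2.imread(f"pics/{f}.png"),(400,300)) for f in("w3","w4")]))
for f in("w3","w4"):
    h=cv2.cvtColor(cv2.imread(f"pics/{f}.png"),cv2.COLOR_BGR2HSV)
    m=(((h[...,0]<11)|(h[...,0]>172))&(h[...,1]>110)&(h[...,2]>130)).astype(np.uint8)
    k,l,s,ce=cv2.connectedComponentsWithStats(m);print(f,[x.tolist() for x in s[1:] if x[4]>60])
E
```

```text
[ 0.4707 -0.2491  0.2713]
w3 [[245, 189, 68, 43, 957], [244, 218, 70, 65, 1113]]
w4 [[254, 119, 76, 85, 1518], [274, 140, 31, 31, 716]]
```

View pics/c3.png

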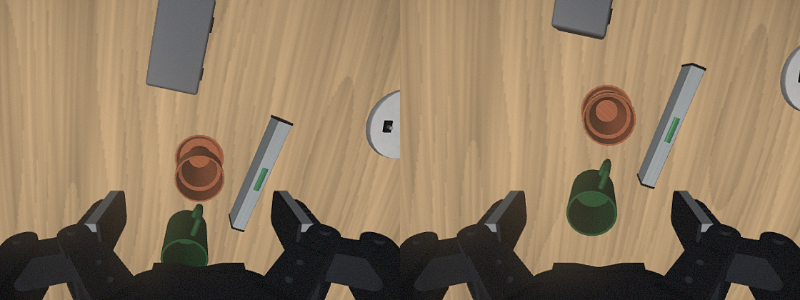

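The left frame (w3) shows the tall rim at about (200,172) with the saucer behind it. The right frame (w4) shows the rim at about (608,115) concentric with the saucer. I'll enlarge both.

```bash
python3 - <<'E'
import cv2,numpy as np
a=cv2.imread("pics/w3.png")[180:290,230:330];b=cv2.imread("pics/w4.png")[105:215,240:340]
cv2.imwrite("pics/c4.png",cv2.resize(np.hstack([a,b]),None,fx=4,fy=4,interpolation=cv2.INTER_CUBIC))
E
```

```text
(no output)
```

View pics/c4.png

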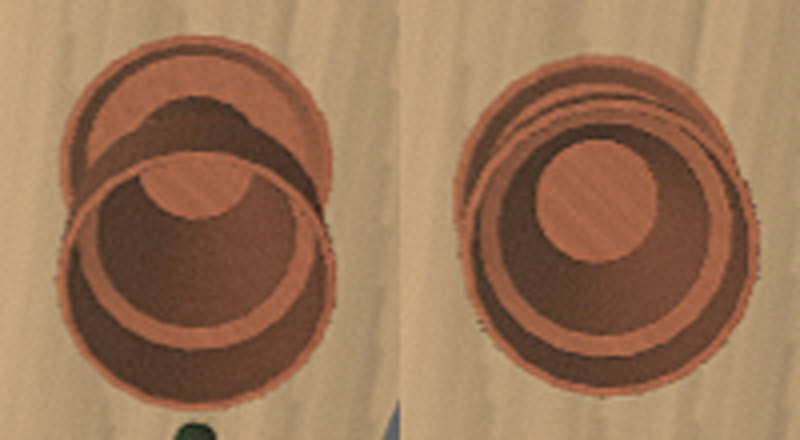

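The left crop has the rim spanning x 58 to 335 with its bottom at 408. The right crop has the rim spanning x 461 to 758 with its bottom at 394. I'll fit the lower rim outlines, which are clear of the saucer, and solve the height where both views agree.

```bash
python3 - <<'E'
from h import *
S=[]
for f,bx,y0 in(("w3",(235,180,330,290),242),("w4",(245,110,340,215),165)):
    c=dict(np.load(f"{f}.npz"));hl,_=rim(cv2.imread(f"pics/{f}.png"),bx);hl=hl[hl[:,1]>y0];S.append((c,hl))
    print(f,len(hl))
n=np.array([0,0,1.])
for z in(.106,.111,.116,.121,.126):
    r=[circ(c,h,np.array([.47,-.22,z]),n) for c,h in S];print(z,r[0],r[1],r[0][0]-r[1][0])
# saucer: top outline, z=.012
c=S[0][0];t=np.array([[60,160],[90,85],[195,36],[300,75],[331,150]])/4+[230,180]
print("saucer",circ(c,t,np.array([.47,-.22,.012]),n))
p,Rn=pose();print(p)
# grasp targets
for nm,P,H,k in(("mid",[.5043,.2063,.1056],.086,.050),("short",[.5346,.1136,.0917],.068,.034)):
    Rt=orient(8.4,30);z=Rt.as_matrix()[:,2];P=np.array(P)
    print(nm,"TCP",P+z*(H-k),"pre",P-z*.06)
P=np.array([.5043,.2063,.1056]);go(P-z*.06,Rt)
E
```

```text
w3 19
w4 15
0.106 (array([ 0.48  , -0.2254,  0.106 ]), np.float64(0.03295413939849468)) (array([ 0.4798, -0.2259,  0.106 ]), np.float64(0.03316039861005427)) [0.0002 0.0005 0.    ]
0.111 (array([ 0.4796, -0.2234,  0.111 ]), np.float64(0.0324184825880283)) (array([ 0.4795, -0.2252,  0.111 ]), np.float64(0.03262242395744793)) [0.0002 0.0018 0.    ]
0.116 (array([ 0.4793, -0.2213,  0.116 ]), np.float64(0.03188282577756196)) (array([ 0.4792, -0.2245,  0.116 ]), np.float64(0.03208444930484161)) [0.0002 0.0032 0.    ]
0.121 (array([ 0.479 , -0.2193,  0.121 ]), np.float64(0.03134716896709557)) (array([ 0.4789, -0.2238,  0.121 ]), np.float64(0.031546474652235236)) [0.0002 0.0045 0.    ]
0.126 (array([ 0.4787, -0.2173,  0.126 ]), np.float64(0.03081151215662924)) (array([ 0.4785, -0.2231,  0.126 ]), np.float64(0.031008499999628906)) [0.0001 0.0058 0.    ]
saucer (array([ 0.4809, -0.2265,  0.012 ]), np.float64(0.04151549059689205))
[ 0.4707 -0.2491  0.2713]
mid TCP [0.5221 0.2089 0.0744] pre [0.4746 0.2019 0.1576]
short TCP [0.5514 0.1161 0.0623] pre [0.5049 0.1092 0.1437]
shift [ 0.0097  1.1275 -0.2843] turn [ 0.0245 -0.1645 -0.0006] rows>= 11.2
```

The views agree at a rim height of about 0.105 m (the pot stands in the saucer), centre (0.480, -0.226), and the saucer centre matches. In the wrist image the open fingertips sit about 13 mm behind the TCP, so I'll grasp the mid pot with the TCP 46 mm above its origin.

>>> {"op": "jog_arm", "data": {"deltas": [[-1,[0.01,0.98,-0.1],[0.0245,-0.1645,0]],[-1,[0.01,0.98,-0.1],[0.0245,-0.1645,0]],[-1,[0.01,0.98,-0.1],[0.0245,-0.1645,0]],[-1,[0.01,0.98,-0.1],[0.0245,-0.1645,0]],[-1,[0.01,0.98,-0.1],[0.0245,-0.1645,0]],[-1,[0.01,0.98,-0.1],[0.0245,-0.1645,0]],[-1,[0.01,0.98,-0.1],[0.0245,-0.1645,0]],[-1,[0.01,0.98,-0.1],[0.0245,-0.1645,0]],[-1,[0.01,0.98,-0.1],[0.0245,-0.1645,0]],[-1,[0.01,0.98,-0.1],[0.0245,-0.1645,0]],[-1,[0.01,0.98,-0.1],[0.0245,-0.1645,0]],[-1,[0.01,0.98,-0.1],[0.0245,-0.1645,0]]]}}

```text
t: 4.0
tool_pos: [0.4732, 0.1438, 0.231]
tool_rot: [1.789, 2.084, 0.558]
contact_force: [0.3, 0.4, -0.2]
opening: 0.0855
grip_force: 0.0
```

```bash
python3 - <<'E'
from h import *
Rt=orient(8.4,30);z=Rt.as_matrix()[:,2];P=np.array([.5043,.2063,.1056])
print(pose()[0]);go(P-z*.06,Rt);go(P+z*.040,Rt)
E
```

```text
[0.4732 0.1438 0.231 ]
shift [ 0.0036  0.1454 -0.1836] turn [ 0.     -0.0002 -0.0017] rows>= 2.2
shift [ 0.1273  0.1636 -0.4001] turn [ 0.     -0.0002 -0.0017] rows>= 4.3
```

>>> {"op": "jog_arm", "data": {"deltas": [[-1,[0.004,0.145,-0.184],[0,0,0]],[-1,[0.004,0.145,-0.184],[0,0,0]],[-1,[0.004,0.145,-0.184],[0,0,0]],[-1,[0.004,0.145,-0.184],[0,0,0]],[-1,[0.035,0.149,-0.238],[0,0,0]],[-1,[0.066,0.154,-0.292],[0,0,0]],[-1,[0.097,0.159,-0.346],[0,0,0]],[-1,[0.112,0.161,-0.373],[0,0,0]],[-1,[0.127,0.164,-0.4],[0,0,0]],[-1,[0.127,0.164,-0.4],[0,0,0]],[-1,[0.127,0.164,-0.4],[0,0,0]]]}}

```text
t: 4.92
tool_pos: [0.5264, 0.2057, 0.0728]
tool_rot: [1.796, 2.075, 0.557]
contact_force: [-0.1, -0.1, 0.2]
opening: 0.0854
grip_force: 0.0
```

>>> {"op": "jog_arm", "data": {"deltas": [[0.2,[0,0,0],[0,0,0]],[0.6,[0,0,0],[0,0,0]],[1,[0,0,0],[0,0,0]],[1,[0,0,0],[0,0,0]],[1,[0,0,0],[0,0,0]],[1,[0,0,0],[0,0,0]],[1,[0,0,0],[0,0,0]],[1,[0,0,0],[0,0,0]]], "squeeze": 45}}

```text
t: 5.58
tool_pos: [0.5262, 0.2071, 0.0742]
tool_rot: [1.793, 2.076, 0.56]
contact_force: [-3.6, -1.8, 6.0]
opening: 0.0691
grip_force: 47.9
```

```bash
python3 - <<'E'
from h import *
c,im=snap("wrist","g1");np.savez("g1.npz",**c);o=ctrl.get_obs();print(o["t"],o["tool_pos"],o["opening"],o["grip_force"],o["contact_force"])
E
```

```text
5.6333 [0.5263 0.2071 0.0742] 0.06903849556410892 47.89400703739375 [-3.9847 -1.7264  5.8478]
```

View pics/g1.png

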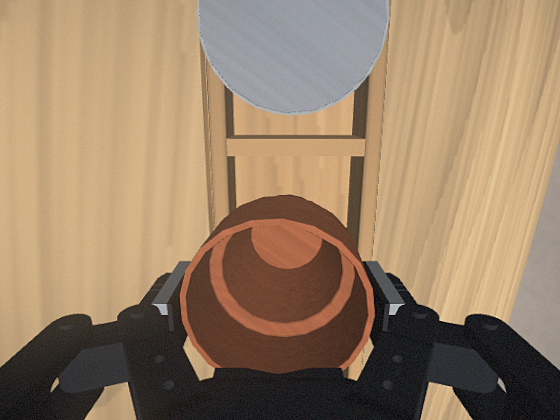

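The pot is gripped with the rim spanning x 181 to 375 and its top at row 218, and the tin is untouched. I'll compute the rim centre in the tool frame and lift out along the axis.

```bash
cat > inhand.py <<'E'
from h import *
import sys
f,box=sys.argv[1],tuple(map(int,sys.argv[2].split(",")))
c=dict(np.load(f"{f}.npz"));hl,e=rim(cv2.imread(f"pics/{f}.png"),box)
p,Rn=pose();M=Rn.as_matrix();n=M[:,2]
if len(sys.argv)>3:hl=hl[hl[:,1]<int(sys.argv[3])]
for t in np.arange(.03,.056,.003):
    P,r=circ(c,hl,p-t*n,n);print(round(t,3),Rn.inv().apply(P-p),r)
E
python3 inhand.py g1 170,216,385,368 345
```

```text
0.03 [-0.0018 -0.0006 -0.03  ] 0.03616035544034316
0.033 [ 0.     -0.0006 -0.033 ] 0.03519991927271091
0.036 [ 0.0019 -0.0006 -0.036 ] 0.03423948310507865
0.039 [ 0.0038 -0.0006 -0.039 ] 0.03327904693744637
0.042 [ 0.0057 -0.0006 -0.042 ] 0.03231861076981415
0.045 [ 0.0075 -0.0006 -0.045 ] 0.03135817460218188
0.048 [ 0.0094 -0.0005 -0.048 ] 0.03039773843454959
0.051 [ 0.0113 -0.0005 -0.051 ] 0.029437302266917365
0.054 [ 0.0132 -0.0005 -0.054 ] 0.028476866099285084
```

>>> {"op": "jog_arm", "data": {"deltas": [[1,[-0.012,-0.002,0.022],[0,0,0]],[1,[-0.037,-0.005,0.065],[0,0,0]],[1,[-0.062,-0.009,0.108],[0,0,0]],[1,[-0.087,-0.013,0.152],[0,0,0]],[1,[-0.112,-0.017,0.195],[0,0,0]],[1,[-0.124,-0.018,0.26],[0,0,0]],[1,[-0.124,-0.018,0.35],[0,0,0]],[1,[-0.124,-0.018,0.4],[0,0,0]],[1,[-0.124,-0.018,0.4],[0,0,0]]]}}

```text
t: 6.38
tool_pos: [0.4781, 0.2004, 0.2403]
tool_rot: [1.788, 2.07, 0.571]
contact_force: [1.0, -1.0, -0.2]
opening: 0.0686
grip_force: 51.3
```

```bash
python3 - <<'E'
from h import *
print(pose()[0]);go([.4804,-.2287,.22],orient(8.4,0))
E
```

```text
[0.4781 0.2004 0.2403]
shift [ 0.0059 -1.0728 -0.0507] turn [-0.0256  0.169   0.0001] rows>= 10.3
```

>>> {"op": "jog_arm", "data": {"deltas": [[1,[0,-0.03,0],[-0.002,0.014,0]],[1,[0,-0.1,0],[-0.004,0.028,0]],[1,[0,-0.18,0],[-0.0064,0.042,0]],[1,[0,-0.27,0],[-0.0085,0.056,0]],[1,[0,-0.36,0],[-0.0107,0.07,0]],[1,[0,-0.45,0],[-0.0128,0.085,0]],[1,[0,-0.54,0],[-0.015,0.099,0]],[1,[0.002,-0.63,0],[-0.017,0.113,0]],[1,[0.003,-0.72,0],[-0.019,0.127,0]],[1,[0.004,-0.8,0],[-0.021,0.141,0]],[1,[0.006,-0.86,0],[-0.0235,0.155,0]],[1,[0.006,-0.9,0],[-0.0256,0.169,0]]]}}

```text
t: 7.38
tool_pos: [0.4772, -0.1627, 0.2306]
tool_rot: [-2.05, -2.369, 0.022]
contact_force: [-0.5, -0.0, -1.3]
opening: 0.0682
grip_force: 51.3
```

>>> {"op": "jog_arm", "data": {"deltas": [[1,[0,-0.06,0],[0,0,0]],[1,[0,-0.12,0],[0,0,0]],[1,[0,-0.16,-0.02],[0,0,0]],[1,[0,-0.173,-0.05],[0,0,0]],[1,[0,-0.173,-0.05],[0,0,0]],[1,[0,-0.173,-0.05],[0,0,0]]]}}

```text
t: 7.88
tool_pos: [0.4769, -0.2284, 0.2093]
tool_rot: [-2.045, -2.37, 0.018]
contact_force: [-0.6, 0.3, -1.2]
opening: 0.0682
grip_force: 51.3
```

```bash
cat > chk.py <<'E'
from h import *
import sys
# n, target xy z
o=ctrl.get_obs();print(o["t"],o["tool_pos"],o["opening"],o["grip_force"],o["contact_force"])
x,y,z=map(float,sys.argv[2:5]);go([x,y,z],orient(8.4,0))
if sys.argv[1]!="-":
    a=[]
    c,im=snap("wrist",sys.argv[1]);np.savez(sys.argv[1]+".npz",**c);a.append(cv2.resize(im,(400,300)))
    c,im=snap("scene");a.append(cv2.resize(im[110:230,130:290],(400,300),interpolation=2))
    c,im=snap("top");a.append(cv2.resize(im[190:280,300:420],(400,300),interpolation=2))
    b=np.hstack(a[:2]);b2=np.hstack([a[2],np.zeros_like(a[2])])
    cv2.imwrite(f"pics/{sys.argv[1]}_v.png",np.vstack([b,b2])[:,:,::-1])
E
python3 chk.py h1 .4804 -.2287 .22; python3 inhand.py h1 170,216,385,368 345 | sed -n 2,4p
```

```text
7.8833 [ 0.4769 -0.2284  0.2093] 0.06821357892517961 51.255528749898076 [-0.5594  0.308  -1.2007]
shift [ 0.0088 -0.0008  0.0268] turn [ 0.0004 -0.0051  0.    ] rows>= 0.3
0.033 [ 0.0014 -0.0019 -0.033 ] 0.03450365687304284
0.036 [ 0.0033 -0.0018 -0.036 ] 0.03354418781506439
0.039 [ 0.0052 -0.0018 -0.039 ] 0.032584718757085906
```

View pics/h1_v.png

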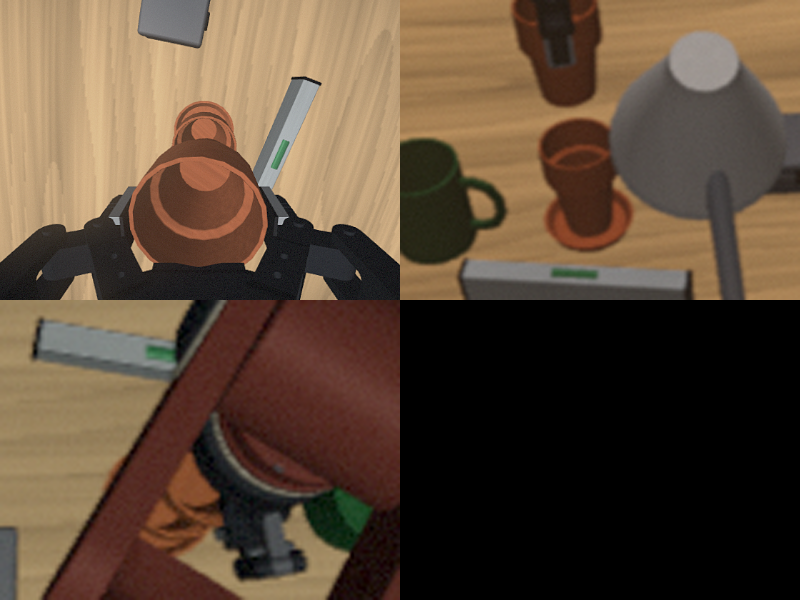

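The wrist and scene views show the mid pot hanging upright over the tall pot, with its axis parallel to the tall pot's. I'll correct the small offset and hover just above the rim.

>>> {"op": "jog_arm", "data": {"deltas": [[1,[0.011,-0.001,-0.02],[0.0004,-0.0051,0]],[1,[0.011,-0.001,-0.05],[0.0004,-0.0051,0]],[1,[0.011,-0.001,-0.08],[0.0004,-0.0051,0]],[1,[0.011,-0.001,-0.1],[0.0004,-0.0051,0]],[1,[0.011,-0.001,-0.1],[0.0004,-0.0051,0]],[1,[0.011,-0.001,-0.1],[0.0004,-0.0051,0]]]}}

```text
t: 8.53
tool_pos: [0.4818, -0.2294, 0.1701]
tool_rot: [2.051, 2.377, -0.001]
contact_force: [-0.8, -0.5, -1.9]
opening: 0.0684
grip_force: 51.2
```

```bash
python3 chk.py h2 .4814 -.2288 .104
python3 - <<'E'
import cv2,numpy as np
a=cv2.imread("pics/h2.png")[120:270,190:390];b=cv2.imread("pics/h2_v.png")[:300,400:]
cv2.imwrite("pics/h2c.png",np.hstack([cv2.resize(a,(400,300),interpolation=2),b]))
E
```

```text
8.5333 [ 0.4818 -0.2294  0.1701] 0.06838595509780668 51.24752916628495 [-0.8037 -0.4962 -1.861 ]
shift [-0.0011  0.0014 -0.1652] turn [ 0.0005  0.0003 -0.0001] rows>= 1.6
```

View pics/h2c.png

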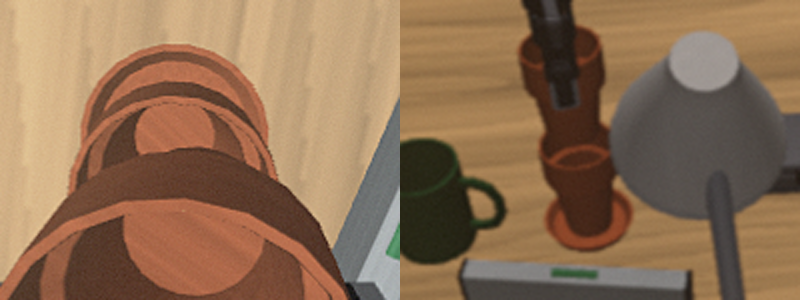

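The mid pot is concentric over the tall pot's mouth. That was the last of the 10 views, so from here I'll go by numbers. I'll lower it in stages and watch the force.

>>> {"op": "jog_arm", "data": {"deltas": [[1,[0,0.001,-0.012],[0,0,0]],[1,[0,0.001,-0.024],[0,0,0]],[1,[0,0.001,-0.036],[0,0,0]],[1,[0,0.001,-0.048],[0,0,0]],[1,[0,0.001,-0.06],[0,0,0]],[1,[0,0.001,-0.072],[0,0,0]],[1,[0,0.001,-0.084],[0,0,0]],[1,[0,0.001,-0.096],[0,0,0]],[1,[0,0.001,-0.1],[0,0,0]],[1,[0,0.001,-0.1],[0,0,0]]]}}

```text
t: 9.52
tool_pos: [0.4821, -0.2293, 0.1305]
tool_rot: [2.051, 2.376, -0.0]
contact_force: [0.8, 0.3, -0.6]
opening: 0.0685
grip_force: 51.3
```

>>> {"op": "jog_arm", "data": {"deltas": [[1,[0,0,-0.006],[0,0,0]],[1,[0,0,-0.012],[0,0,0]],[1,[0,0,-0.018],[0,0,0]],[1,[0,0,-0.024],[0,0,0]],[1,[0,0,-0.03],[0,0,0]],[1,[0,0,-0.03],[0,0,0]]]}}

```text
t: 10.02
tool_pos: [0.4821, -0.2293, 0.1186]
tool_rot: [2.051, 2.376, -0.0]
contact_force: [-0.7, 0.1, -0.9]
opening: 0.0686
grip_force: 51.3
```

>>> {"op": "jog_arm", "data": {"deltas": [[1,[0,0,-0.004],[0,0,0]],[1,[0,0,-0.008],[0,0,0]],[1,[0,0,-0.012],[0,0,0]],[1,[0,0,-0.016],[0,0,0]],[1,[0,0,-0.02],[0,0,0]],[1,[0,0,-0.02],[0,0,0]]]}}

```text
t: 10.52
tool_pos: [0.4847, -0.231, 0.116]
tool_rot: [2.046, 2.371, 0.001]
contact_force: [-3.2, 1.7, 13.9]
opening: 0.0685
grip_force: 53.2
```

>>> {"op": "jog_arm", "data": {"deltas": [[1,[0,0,-0.003],[0,0,0]],[1,[0,0,-0.006],[0,0,0]],[1,[0,0,-0.009],[0,0,0]],[1,[0,0,-0.01],[0,0,0]],[1,[0,0,-0.01],[0,0,0]]]}}

```text
t: 10.93
tool_pos: [0.487, -0.2323, 0.1157]
tool_rot: [2.042, 2.366, 0.003]
contact_force: [-4.6, 1.5, 24.9]
opening: 0.0686
grip_force: 54.7
```

The foot landed on the tall pot's inner ledge, about 14 mm short, so there's an offset at the foot. I'll back off and re-measure both the held pot's axis and the tall pot.

>>> {"op": "jog_arm", "data": {"deltas": [[1,[0,0,0.02],[0,0,0]],[1,[0,0,0.04],[0,0,0]],[1,[0,0,0.06],[0,0,0]],[1,[0,0,0.09],[0,0,0]],[1,[0,0,0.12],[0,0,0]],[1,[0,0,0.16],[0,0,0]],[1,[0,0,0.2],[0,0,0]],[1,[0,0,0.24],[0,0,0]],[1,[0,0,0.24],[0,0,0]],[1,[0,0,0.24],[0,0,0]]]}}

```text
t: 11.77
tool_pos: [0.483, -0.2299, 0.2046]
tool_rot: [2.048, 2.373, 0.0]
contact_force: [0.2, 0.3, -1.8]
opening: 0.0685
grip_force: 51.6
```

```bash
python3 chk.py h3 .4814 -.2288 .104
python3 - <<'E'
from h import *
def comps(f,v=130):
    im=cv2.imread(f"pics/{f}.png");h=cv2.cvtColor(im,cv2.COLOR_BGR2HSV)
    m=(((h[...,0]<11)|(h[...,0]>172))&(h[...,1]>110)&(h[...,2]>v)).astype(np.uint8)
    k,l,s,ce=cv2.connectedComponentsWithStats(m);print(f,[x.tolist() for x in s[1:] if x[4]>60]);return m
m=comps("h3")
for y in range(130,345,6): # ascii profile
    print(y,"".join("#" if t else "." for t in m[y,170:390:2]))
E
```

```text
11.7667 [ 0.483  -0.2299  0.2046] 0.06845811003060912 51.56912739621475 [ 0.2085  0.2904 -1.8232]
shift [-0.004   0.0028 -0.2516] turn [ 0.0013  0.0016 -0.    ] rows>= 2.4
h3 [[229, 138, 92, 74, 2777], [180, 219, 195, 151, 7830]]
130 ..............................................................................................................
136 ..............................................................................................................
142 ...........................................#####..........#####...............................................
148 .......................................##.....#.##############.####...........................................
154 ....................................##...#######..........############........................................
160 ..................................##...##......############......###.###......................................
166 .................................##..#..###....############..#####..#####.....................................
172 ................................##..####.....################
[... 2569 characters left out ...]
##........
310 ......###....................#########.....................................#########.#.............###........
316 .......##.......................#.##########..........................#############................####.......
322 .......###..........................###########################################...................####........
328 ........###...............................########.#######################........................###.........
334 .........###........................................############.................................###..........
340 ...........##...................................................................................###...........
```

```bash
cat > axis.py <<'E'
from h import *
import sys
f,H=sys.argv[1],float(sys.argv[2]); trim=float(sys.argv[3])
c=dict(np.load(f"{f}.npz"));im=cv2.imread(f"pics/{f}.png");h=cv2.cvtColor(im,cv2.COLOR_BGR2HSV)
m=(((h[...,0]<11)|(h[...,0]>172))&(h[...,1]>110)&(h[...,2]>130))
E=c["extrinsics"];cam=-E[:3,:3].T@E[:3,3]
# tool pose at the picture from the camera's fixed mounting
A=np.array([[.0003,-.9618,-.2736],[1,.0002,.0003],[-.0003,-.2736,.9618]])
M=E[:3,:3].T@A.T;p=cam-M@np.array([.0695,-.0008,-.1429]);n=M[:,2];T=lambda P:M.T@(P-p)
print("tool rot err deg vs up",np.degrees(np.arccos(-n[2])))
def walk(u,v,du,dv):
    while 0<u<559 and 0<v<419:
        u+=du;v+=dv
        if m[int(round(v)),int(round(u))]:return [u-du/2,v-dv/2]
# a dark seed inside the held pot between floor disc and ledge ring
s=np.array([float(sys.argv[4]),float(sys.argv[5])])
ring=np.array([walk(*s,np.cos(a),np.sin(a)) for a in np.radians(np.arange(0,181,6))])
fl=np.array([walk(x,s[1],0,-1) for x in range(int(s[0])-26,int(s[0])+27,4)]);fl=fl[fl[:,1]>float(sys.argv[6])]
hl,_=rim(im,(165,216,395,372));hl=hl[hl[:,1]<345]
r=circ(c,hl,p-trim*n,n);g=circ(c,ring,p-(trim-.034)*n,n);q=circ(c,fl,p-(trim-H+.005)*n,n)
for k,x in(("rim",r),("ledge",g),("floor",q)):print(k,T(x[0]),"r",x[1])
E
python3 axis.py h3 .086 .037 282 285 240; python3 axis.py g1 .086 .038 282 287 245
python3 - <<'E'
from h import *
c=dict(np.load("h3.npz"));n=np.array([0,0,1.])
t=np.array([[230,196],[230,202],[230,205],[320,196],[321,202],[270,147.5],[283,147],[296,147.5]])
print("tall",circ(c,t,np.array([.48,-.226,.105]),n))
print(np.degrees(np.arccos(-R.from_rotvec([1.793,2.076,.56]).as_matrix()[2,2])))
E
```

```text
tool rot err deg vs up 0.6341086313633812
rim [ 0.0032 -0.0013 -0.037 ] r 0.033820658762221636
ledge [ 0.0029  0.0013 -0.003 ] r 0.026451356376961676
floor [0.0033 0.0052 0.044 ] r 0.021114161917767747
tool rot err deg vs up 30.11908664814592
rim [ 0.0039 -0.0012 -0.038 ] r 0.03356763364530901
ledge [ 0.0032  0.0017 -0.004 ] r 0.026347477018306028
floor [0.0026 0.0048 0.043 ] r 0.020886005866766654
tall (array([ 0.4793, -0.217 ,  0.105 ]), np.float64(0.0333636722594201))
30.184155692075038
```

```bash
python3 - <<'E'
from h import *
c=dict(np.load("h3.npz"));M=lambda x,y,z,r:np.array([[x+r*np.cos(a),y+r*np.sin(a),z] for a in np.radians(range(0,360,30))])
for nm,q in(("rim",(.48,-.226,.105,.034)),("rim inner",(.48,-.226,.105,.0315)),("ledge in",(.48,-.226,.071,.0265)),("floor",(.48,-.226,.007,.018)),("saucer",(.481,-.2265,.012,.042))):
    P=proj(c,M(*q));print(nm,"cols",P[:,0].min(),P[:,0].max(),"rows",P[:,1].min(),P[:,1].max(),"center",proj(c,[q[:3]]))
im=cv2.imread("pics/h3.png");h=cv2.cvtColor(im,cv2.COLOR_BGR2HSV)
print("V col 282",[int(x) for x in h[130:218,280,2]])
print("H col 282",[int(x) for x in h[130:218:3,280,0]])
m=(((h[...,0]<11)|(h[...,0]>172))&(h[...,1]>110)&(h[...,2]>130))
for y in range(132,214,2): print(y,"".join("#" if t else "." for t in m[y,222:328]))
E
```

```text
rim cols 227.77732113641258 320.5031783712971 rows 158.21154956666265 247.8580231120741 center [[274.405  204.6874]]
rim inner cols 231.21812010944268 317.137203679373 rows 161.7438774810159 244.793332749843 center [[274.405  204.6874]]
ledge in cols 242.55209429898687 306.521901969666 rows 161.9448272094837 224.28716092454115 center [[274.6621 193.8954]]
floor cols 257.1219972993905 292.82945714487437 rows 161.2993107617932 196.486132713338 center [[275.0143 179.1323]]
saucer cols 233.51113248885105 317.9007455422583 rows 137.82517849361977 220.9621390237398 center [[275.9235 180.7339]]
V col 282 [211, 210, 205, 210, 208, 209, 207, 202, 180, 188, 200, 120, 114, 119, 115, 150, 176, 178, 184, 185, 183, 184, 185, 167, 94, 96, 97, 95, 93, 161, 187, 195, 139, 183, 180, 176, 176, 182, 182, 184, 178, 175, 177, 180, 186, 184, 179, 183, 182, 184, 176, 177, 180, 185, 180, 183, 175, 174, 175, 175, 176, 180, 190, 195, 75, 94, 107, 106, 108, 100, 100, 97, 100, 100, 101, 104, 100, 102, 100, 94, 96, 96, 98, 96, 99, 100, 101, 91]
H col 282 [16, 17, 17, 9, 11, 10, 10, 9, 8, 12, 9, 10, 10, 9, 10, 9, 
[... 3901 characters left out ...]
................####....###.......
202 ........#.......######..........................................................................###.......
204 .......###.......###............................................................................###.......
206 .......###................................................................................................
208 ........###...............................................................................................
210 .........##...............................................................................................
212 ..........................................................................................................
```

The tall pot hasn't moved: its rim, floor and saucer project within 1 mm of the earlier fit. The held pot sits tilted 4.6° in the fingers, about the tool's x axis, and that is what caught the ledge. I'll correct the tool tilt to suit.

```bash
cat > tgt.py <<'E'
from h import *
import sys
# tool-frame pot origin, tilt, wanted origin xyz
ox,oy,oz,tilt,X,Y,Z=map(float,sys.argv[1:8]);Rt=orient(8.4,tilt)
o=ctrl.get_obs();print(o["t"],o["tool_pos"],o["contact_force"]);t=np.array([X,Y,Z])-Rt.apply([ox,oy,oz]);print("TCP",t);go(t,Rt)
E
python3 tgt.py .003 .0056 .0485 -4.6 .480 -.2265 .120; python3 tgt.py .003 .0056 .0485 -4.6 .480 -.2265 .053
```

```text
11.9167 [ 0.4817 -0.2291  0.2018] [-0.0949 -0.0417 -1.4613]
TCP [ 0.4788 -0.2297  0.1688]
shift [-0.0074 -0.0016 -0.0825] turn [-0.0033  0.0256 -0.0001] rows>= 0.8
11.9167 [ 0.4817 -0.2291  0.2018] [-0.0949 -0.0417 -1.4613]
TCP [ 0.4788 -0.2297  0.1018]
shift [-0.0074 -0.0016 -0.25  ] turn [-0.0033  0.0256 -0.0001] rows>= 2.4
```

>>> {"op": "jog_arm", "data": {"deltas": [[1,[-0.004,-0.001,-0.02],[-0.0016,0.0128,0]],[1,[-0.0074,-0.0016,-0.05],[-0.0033,0.0256,0]],[1,[-0.0074,-0.0016,-0.0825],[-0.0033,0.0256,0]],[1,[-0.0074,-0.0016,-0.0825],[-0.0033,0.0256,0]],[1,[-0.0074,-0.0016,-0.0825],[-0.0033,0.0256,0]],[1,[-0.0074,-0.0016,-0.0825],[-0.0033,0.0256,0]]]}}

```text
t: 12.42
tool_pos: [0.4792, -0.2301, 0.17]
tool_rot: [-2.019, -2.339, 0.093]
contact_force: [0.8, 0.5, -2.0]
opening: 0.0686
grip_force: 51.6
```

```bash
python3 chk.py h4 .4788 -.2297 .1688;  python3 axis.py h4 .086 .037 282 285 240; python3 tgt.py .003 .0056 .0485 -4.6 .480 -.2265 .053
```

```text
12.4167 [ 0.4792 -0.2301  0.17  ] 0.06859321044961984 51.59349466441199 [ 0.7507  0.46   -2.0392]
shift [-0.001  0.001 -0.003] turn [ 0.004  -0.0247 -0.    ] rows>= 0.6
tool rot err deg vs up 4.616007253316289
rim [ 0.003  -0.0013 -0.037 ] r 0.03394466069488693
ledge [-0.0029 -0.0006 -0.003 ] r 0.021246581487063054
floor [0.0033 0.0052 0.044 ] r 0.02111416174074763
12.5667 [ 0.4797 -0.2305  0.1712] [ 0.1487 -0.5473 -0.7732]
TCP [ 0.4788 -0.2297  0.1018]
shift [-0.0024  0.0019 -0.1735] turn [ 0.0007  0.0011 -0.    ] rows>= 1.7
```

>>> {"op": "jog_arm", "data": {"deltas": [[1,[-0.0024,0.0019,-0.015],[0.0007,0.0011,0]],[1,[-0.0024,0.0019,-0.03],[0.0007,0.0011,0]],[1,[-0.0024,0.0019,-0.045],[0.0007,0.0011,0]],[1,[-0.0024,0.0019,-0.06],[0.0007,0.0011,0]],[1,[-0.0024,0.0019,-0.075],[0.0007,0.0011,0]],[1,[-0.0024,0.0019,-0.09],[0.0007,0.0011,0]],[1,[-0.0024,0.0019,-0.105],[0.0007,0.0011,0]],[1,[-0.0024,0.0019,-0.12],[0.0007,0.0011,0]],[1,[-0.0024,0.0019,-0.12],[0.0007,0.0011,0]]]}}

```text
t: 13.32
tool_pos: [0.4776, -0.2288, 0.1205]
tool_rot: [-2.014, -2.334, 0.095]
contact_force: [-0.2, 0.2, -1.6]
opening: 0.0685
grip_force: 51.6
```

>>> {"op": "jog_arm", "data": {"deltas": [[1,[0,0,-0.006],[0,0,0]],[1,[0,0,-0.012],[0,0,0]],[1,[0,0,-0.018],[0,0,0]],[1,[0,0,-0.023],[0,0,0]],[1,[0,0,-0.023],[0,0,0]]]}}

```text
t: 13.73
tool_pos: [0.4783, -0.2293, 0.1127]
tool_rot: [-2.016, -2.336, 0.094]
contact_force: [-0.4, 0.0, -1.4]
opening: 0.0685
grip_force: 51.6
```

>>> {"op": "jog_arm", "data": {"deltas": [[1,[0,0,-0.004],[0,0,0]],[1,[0,0,-0.008],[0,0,0]],[1,[0,0,-0.012],[0,0,0]],[1,[0,0,-0.016],[0,0,0]],[1,[0,0,-0.018],[0,0,0]],[1,[0,0,-0.018],[0,0,0]]]}}

```text
t: 14.23
tool_pos: [0.4785, -0.2293, 0.1057]
tool_rot: [-2.016, -2.336, 0.094]
contact_force: [0.0, -0.3, -1.7]
opening: 0.0686
grip_force: 51.6
```

>>> {"op": "jog_arm", "data": {"deltas": [[1,[0,0,-0.002],[0,0,0]],[1,[0,0,-0.004],[0,0,0]],[1,[0,0,-0.006],[0,0,0]],[1,[0,0,-0.006],[0,0,0]]]}}

```text
t: 14.57
tool_pos: [0.4786, -0.2294, 0.1034]
tool_rot: [-2.016, -2.337, 0.094]
contact_force: [0.5, -0.6, -1.4]
opening: 0.0684
grip_force: 51.7
```

>>> {"op": "jog_arm", "data": {"deltas": [[1,[0,0,-0.002],[0,0,0]],[1,[0,0,-0.004],[0,0,0]],[1,[0,0,-0.006],[0,0,0]],[1,[0,0,-0.006],[0,0,0]]]}}

```text
t: 14.9
tool_pos: [0.4788, -0.2294, 0.1012]
tool_rot: [-2.016, -2.337, 0.094]
contact_force: [2.0, -0.1, -1.3]
opening: 0.0679
grip_force: 51.7
```

>>> {"op": "jog_arm", "data": {"deltas": [[1,[0,0,-0.0015],[0,0,0]],[1,[0,0,-0.003],[0,0,0]],[1,[0,0,-0.003],[0,0,0]]]}}

```text
t: 15.15
tool_pos: [0.4788, -0.2295, 0.1001]
tool_rot: [-2.017, -2.337, 0.094]
contact_force: [1.5, 0.4, -0.7]
opening: 0.0685
grip_force: 51.9
```

>>> {"op": "jog_arm", "data": {"deltas": [[1,[0,0,-0.0015],[0,0,0]],[1,[0,0,-0.003],[0,0,0]],[1,[0,0,-0.0045],[0,0,0]],[1,[0,0,-0.006],[0,0,0]],[1,[0,0,-0.006],[0,0,0]]]}}

```text
t: 15.57
tool_pos: [0.4794, -0.2298, 0.0998]
tool_rot: [-2.017, -2.338, 0.094]
contact_force: [-1.3, 1.2, 9.9]
opening: 0.0688
grip_force: 53.6
```

Firm contact came at a pot origin of about 0.052 m, which is home height. I'll relieve the load, release gently and retreat along the tool axis.

>>> {"op": "jog_arm", "data": {"deltas": [[1,[0,0,0.004],[0,0,0]],[1,[0,0,0.005],[0,0,0]],[-0.55,[0,0,0.005],[0,0,0]],[-0.6,[0,0,0.005],[0,0,0]],[-0.65,[0,0,0.005],[0,0,0]],[-0.75,[0,0,0.005],[0,0,0]],[-1,[0,0,0.005],[0,0,0]],[-1,[0,0,0.005],[0,0,0]],[-1,[0,0,0.005],[0,0,0]],[-1,[0,0,0.005],[0,0,0]]]}}

```text
t: 16.4
tool_pos: [0.4782, -0.2293, 0.0992]
tool_rot: [-2.015, -2.336, 0.095]
contact_force: [0.9, -0.2, 1.2]
opening: 0.0854
grip_force: 0.0
```

>>> {"op": "jog_arm", "data": {"deltas": [[-1,[0.002,0,0.03],[0,0,0]],[-1,[0.006,0.001,0.08],[0,0,0]],[-1,[0.012,0.002,0.15],[0,0,0]],[-1,[0.018,0.003,0.22],[0,0,0]],[-1,[0.024,0.004,0.3],[0,0,0]],[-1,[0.029,0.004,0.36],[0.0033,-0.0256,0]],[-1,[0.029,0.004,0.36],[0.0033,-0.0256,0]],[-1,[0.029,0.004,0.36],[0.0033,-0.0256,0]]]}}

```text
t: 17.07
tool_pos: [0.4907, -0.2285, 0.247]
tool_rot: [2.05, 2.374, -0.0]
contact_force: [0.4, -0.1, -0.3]
opening: 0.0853
grip_force: 0.0
```

```bash
python3 - <<'E'
from h import *
ctrl.get_image("wrist");c,im=snap("wrist","p1");np.savez("p1.npz",**c);o=ctrl.get_obs();print(o["t"],o["tool_pos"],o["opening"])
h=cv2.cvtColor(im,cv2.COLOR_RGB2HSV)
m=(((h[...,0]<11)|(h[...,0]>172))&(h[...,1]>110)&(h[...,2]>130))
k,l,s,ce=cv2.connectedComponentsWithStats(m.astype(np.uint8));print([x.tolist() for x in s[1:] if x[4]>60])
# expectation for home
M=lambda x,y,z,r:np.array([[x+r*np.cos(a),y+r*np.sin(a),z] for a in np.radians(range(0,360,10))])
for nm,q in(("rim",(.48,-.2265,.138,.034)),("ledge",(.48,-.2265,.104,.0265)),("floor",(.48,-.2265,.057,.0205)),("tallrim",(.48,-.2265,.104,.034)),("saucer",(.481,-.2265,.012,.042))):
    P=proj(c,M(*q));print(nm,"cols",P[:,0].min(),P[:,0].max(),"rows",P[:,1].min(),P[:,1].max())
for y in range(80,350,4): 
    r="".join("#" if t else "." for t in m[y,200:360:2])
    if "#" in r: print(y,r)
E
```

```text
17.1667 [ 0.4896 -0.2276  0.243 ] 0.08504837305329221
[[221, 137, 90, 110, 3425]]
rim cols 219.90544668348107 310.92183766059827 rows 158.85265008018428 246.99792986090628
ledge cols 235.32131568509305 298.31327571686415 rows 162.64798097978428 224.1120041384104
floor cols 247.24587359918468 289.42527865429753 rows 162.0394245270015 203.53047895819802
tallrim cols 226.44360918438068 307.2408433204981 rows 153.46206831670258 232.33064171765074
saucer cols 232.1502381603122 308.6553321398427 rows 136.2133710604753 211.95747106095624
140 ...........................####.........####....................................
144 .......................###.....######.##....###.................................
148 ......................#....#################...##...............................
152 ....................#....##..............#####.#.##.............................
156 ...................#...#.....................#######............................
160 ..................#........##########.......#...#####...........................
164 .................#....####.#...#######.####......
[... 1031 characters left out ...]
....................
216 ............#......####.....................#####....#..........................
220 .............#.......#.###...............######.....#...........................
224 ..............#.........#########.##########.......#............................
228 ...............##...........#############........##.............................
232 .................#.............................##...............................
236 ...................##........................##.................................
240 ......................###................###....................................
244 ...........................#############........................................
```

The mid pot is home: rim columns 221–310 and rows to 246 against 220–311 and 247 predicted, with the floor disc also concentric. Now the short pot.

```bash
python3 - <<'E'
from h import *
Rt=orient(8.4,30);z=Rt.as_matrix()[:,2];P=np.array([.5346,.1136,.0917])
go(P-z*.06,Rt);go(P+z*.038,Rt)
E
```

```text
shift [ 0.0383  0.842  -0.2484] turn [ 0.0244 -0.1655 -0.0001] rows>= 8.4
shift [ 0.1595  0.8599 -0.4606] turn [ 0.0244 -0.1655 -0.0001] rows>= 9.5
```

>>> {"op": "jog_arm", "data": {"deltas": [[-1,[0.03,0.842,0],[0.0244,-0.1655,0]],[-1,[0.03,0.842,0],[0.0244,-0.1655,0]],[-1,[0.03,0.842,0],[0.0244,-0.1655,0]],[-1,[0.03,0.842,0],[0.0244,-0.1655,0]],[-1,[0.03,0.842,0],[0.0244,-0.1655,0]],[-1,[0.03,0.842,0],[0.0244,-0.1655,0]],[-1,[0.03,0.842,0],[0.0244,-0.1655,0]],[-1,[0.03,0.842,-0.02],[0.0244,-0.1655,0]],[-1,[0.038,0.842,-0.12],[0.0244,-0.1655,0]],[-1,[0.038,0.842,-0.2484],[0.0244,-0.1655,0]],[-1,[0.038,0.842,-0.2484],[0.0244,-0.1655,0]],[-1,[0.038,0.842,-0.2484],[0.0244,-0.1655,0]]]}}

```text
t: 18.17
tool_pos: [0.5013, 0.1092, 0.137]
tool_rot: [1.8, 2.087, 0.547]
contact_force: [-0.5, 0.9, 0.6]
opening: 0.0853
grip_force: 0.0
```

```bash
python3 - <<'E'
from h import *
ctrl.get_image("wrist");c,im=snap("wrist","s1");np.savez("s1.npz",**c);p,Rn=pose();print(p,ctrl.get_obs()["t"])
h=cv2.cvtColor(im,cv2.COLOR_RGB2HSV)
m=(((h[...,0]<11)|(h[...,0]>172))&(h[...,1]>110)&(h[...,2]>130))
for y in range(100,360,5): 
    r="".join("#" if t else "." for t in m[y,170:390:2])
    if "#" in r: print(y,r)
E
```

```text
[0.5057 0.1085 0.1446] 18.2667
175 .......................................................#####..................................................
180 .............................................####################.###.........................................
185 .........................................###..################.####...###.....................................
190 .....................................###.#..###############.#########..##.##..................................
195 ....................................####...######.####################....#.##................................
200 .................................#####....############################....####.#..............................
205 ................................##.###....############################.....###..#.............................
210 ...............................#..####.....########.##################.....####..##...........................
215 ..............................##..####......#########################......####...##..........................
220 ..............................
[... 645 characters left out ...]
..........
250 ................................##...........#######################...........##.............................
255 ..................................##...............###########................##..............................
260 ....................................##......................................##................................
265 ......................................##.................................##...................................
270 ..........................................##.........................###......................................
275 ..............................................#####..........######...........................................
```

```bash
sed -i 's/(165,216,395,372)/(165,int(sys.argv[7]) if len(sys.argv)>7 else 216,395,372)/' axis.py; python3 axis.py s1 .068 -.06 282 238 215 170;  python3 axis.py s1 .068 -.0585 282 238 215 170; python3 -c "
from h import *
Rt=orient(8.4,30);go(pose()[0],Rt)
z=Rt.as_matrix()[:,2];p=pose()[0]
for P in (Rt.apply([.0,.0,.06])+p,):print(P)"
```

```text
tool rot err deg vs up 29.68153568886099
rim [0.0004 0.0022 0.06  ] r 0.033940185812047705
ledge [0.0003 0.0025 0.094 ] r 0.026646275127257556
floor [0.0004 0.0025 0.123 ] r 0.02263892217150379
tool rot err deg vs up 29.68153568886099
rim [0.0009 0.0022 0.0585] r 0.03368927260143193
ledge [0.0008 0.0025 0.0925] r 0.026477556593830574
floor [0.0007 0.0024 0.1215] r 0.02251121104243107
shift [0. 0. 0.] turn [0.0001 0.0004 0.0003] rows>= 0.0
[0.5353 0.1129 0.0926]
```

The short pot's axis matches the tool's. I'll shift 2 mm and go in.

>>> {"op": "jog_arm", "data": {"deltas": [[-1,[0.005,0.001,0.003],[0,0,0]],[-1,[0.036,0.006,-0.051],[0,0,0]],[-1,[0.067,0.01,-0.106],[0,0,0]],[-1,[0.098,0.015,-0.16],[0,0,0]],[-1,[0.112,0.017,-0.185],[0,0,0]],[-1,[0.126,0.019,-0.2095],[0,0,0]],[-1,[0.126,0.019,-0.2095],[0,0,0]],[-1,[0.126,0.019,-0.2095],[0,0,0]],[-1,[0.126,0.019,-0.2095],[0,0,0]]]}}

```text
t: 19.02
tool_pos: [0.5573, 0.1162, 0.0629]
tool_rot: [1.792, 2.074, 0.56]
contact_force: [-1.4, -0.1, -0.2]
opening: 0.0857
grip_force: 0.0
```

>>> {"op": "jog_arm", "data": {"deltas": [[0.2,[0,0,0],[0,0,0]],[0.6,[0,0,0],[0,0,0]],[1,[0,0,0],[0,0,0]],[1,[0,0,0],[0,0,0]],[1,[0,0,0],[0,0,0]],[1,[0,0,0],[0,0,0]],[1,[0,0,0],[0,0,0]],[1,[0,0,0],[0,0,0]]], "squeeze": 45}}

```text
t: 19.68
tool_pos: [0.5559, 0.1164, 0.0621]
tool_rot: [1.792, 2.077, 0.558]
contact_force: [-9.3, -3.6, 9.9]
opening: 0.0682
grip_force: 47.0
```

Gripped at 68.2 mm. I'll lift along the axis, then go straight up.

>>> {"op": "jog_arm", "data": {"deltas": [[1,[-0.012,-0.002,0.022],[0,0,0]],[1,[-0.037,-0.005,0.065],[0,0,0]],[1,[-0.062,-0.009,0.108],[0,0,0]],[1,[-0.087,-0.013,0.152],[0,0,0]],[1,[-0.112,-0.017,0.195],[0,0,0]],[1,[-0.124,-0.018,0.26],[0,0,0]],[1,[-0.124,-0.018,0.35],[0,0,0]],[1,[-0.124,-0.018,0.44],[0,0,0]],[1,[-0.124,-0.018,0.5],[0,0,0]],[1,[-0.124,-0.018,0.5],[0,0,0]],[1,[-0.124,-0.018,0.5],[0,0,0]]]}}

```text
t: 20.6
tool_pos: [0.5065, 0.1094, 0.2629]
tool_rot: [1.79, 2.075, 0.561]
contact_force: [0.5, -0.2, -2.3]
opening: 0.0676
grip_force: 51.4
```

```bash
python3 - <<'E'
from h import *
c,im=snap("wrist","s2");np.savez("s2.npz",**c);o=ctrl.get_obs();print(o["t"],o["tool_pos"],o["opening"],o["grip_force"])
h=cv2.cvtColor(im,cv2.COLOR_RGB2HSV)
m=(((h[...,0]<11)|(h[...,0]>172))&(h[...,1]>110)&(h[...,2]>130))
for y in range(200,372,6): print(y,"".join("#" if t else "." for t in m[y,170:390:2]))
go([.480,-.2265,.265],orient(8.4,0))
E
for t in .036 .038;do python3 axis.py s2 .068 $t 280 295 250;done
```

```text
20.65 [0.5056 0.1094 0.26  ] 0.06761410714049938 51.41928719356656
200 ..............................................................................................................
206 ..............................................................................................................
212 ..............................................................................................................
218 ..............................................................................................................
224 ..............................................................................................................
230 ........................................##############################........................................
236 ...............................###############################################................................
242 ..........................######.##########################################.#######...........................
248 ......................#####......###########################################......######.....................
[... 2078 characters left out ...]
...............###.....................................................................###..................
368 ....................###...............................................................##......................
shift [-0.0639 -0.8397  0.0126] turn [-0.0242  0.1652 -0.0001] rows>= 8.1
tool rot err deg vs up 30.23890007384933
rim [ 0.0003 -0.0008 -0.036 ] r 0.03409952901086483
ledge [ 0.0005 -0.0008 -0.002 ] r 0.026539992752133916
floor [ 0.0007 -0.0011  0.027 ] r 0.02327498280388382
tool rot err deg vs up 30.23890007384933
rim [ 0.0016 -0.0008 -0.038 ] r 0.03346155812395701
ledge [ 0.0015 -0.0008 -0.004 ] r 0.026163271651392452
floor [ 0.0015 -0.0011  0.025 ] r 0.0230009982341316
```

The short pot is held square, offset 1 mm or less with no tilt. I'll carry it over the stack.

>>> {"op": "jog_arm", "data": {"deltas": [[1,[-0.004,-0.04,0.012],[-0.002,0.014,0]],[1,[-0.01,-0.11,0.012],[-0.004,0.028,0]],[1,[-0.016,-0.19,0.012],[-0.0064,0.042,0]],[1,[-0.022,-0.28,0.012],[-0.0085,0.056,0]],[1,[-0.028,-0.37,0.012],[-0.0107,0.07,0]],[1,[-0.034,-0.46,0.012],[-0.0128,0.085,0]],[1,[-0.04,-0.55,0.012],[-0.015,0.099,0]],[1,[-0.046,-0.64,0.012],[-0.017,0.113,0]],[1,[-0.052,-0.72,0.012],[-0.019,0.127,0]],[1,[-0.058,-0.78,0.012],[-0.021,0.141,0]],[1,[-0.064,-0.82,0.012],[-0.0235,0.155,0]],[1,[-0.064,-0.84,0.012],[-0.0242,0.1652,0]]]}}

```text
t: 21.65
tool_pos: [0.479, -0.2281, 0.2617]
tool_rot: [-2.052, -2.371, 0.004]
contact_force: [0.5, 0.6, -2.5]
opening: 0.0681
grip_force: 51.4
```

>>> {"op": "jog_arm", "data": {"deltas": [[1,[0,0,-0.03],[0,0,0]],[1,[0,0,-0.08],[0,0,0]],[1,[0,0,-0.13],[0,0,0]],[1,[0,0,-0.17],[0,0,0]],[1,[0,0,-0.17],[0,0,0]],[1,[0,0,-0.17],[0,0,0]]]}}

```text
t: 22.15
tool_pos: [0.4789, -0.225, 0.1939]
tool_rot: [-2.049, -2.375, -0.0]
contact_force: [0.3, -0.5, -0.8]
opening: 0.0678
grip_force: 51.4
```

```bash
python3 - <<'E'
from h import *
c,im=snap("wrist","s3");np.savez("s3.npz",**c)
h=cv2.cvtColor(im,cv2.COLOR_RGB2HSV)
m=(((h[...,0]<11)|(h[...,0]>172))&(h[...,1]>110)&(h[...,2]>130))
for y in range(130,240,5): print(y,"".join("#" if t else "." for t in m[y,170:390:2]))
M=lambda x,y,z,r:np.array([[x+r*np.cos(a),y+r*np.sin(a),z] for a in np.radians(range(0,360,10))])
P=proj(c,M(.48,-.2265,.138,.034));print("mid rim cols",P[:,0].min(),P[:,0].max(),"top row",P[:,1].min())
E
python3 axis.py s3 .068 .037 280 295 250;python3 tgt.py .0008 -.0008 .031 0 .480 -.2265 .1035
```

```text
130 ..............................................................................................................
135 ..............................................................................................................
140 ..............................................................................................................
145 ..............................................................................................................
150 ...............................................#####........#####.............................................
155 ..........................................###.....#######.###.....###.........................................
160 .......................................###...##########################.......................................
165 ......................................#....#######............#########.##....................................
170 ....................................##...###.......................####.###...................................
175 ...................................##..##....................
[... 1170 characters left out ...]
.............................
230 .......................................##############################.........................................
235 ................................#############################################.................................
mid rim cols 224.47981264373098 335.98736645753524 top row 178.5017959685491
tool rot err deg vs up 0.6202052471186744
rim [ 0.0009 -0.0008 -0.037 ] r 0.03379035702054298
ledge [-0.0047 -0.0029 -0.003 ] r 0.02125945785410065
floor [-0.0136  0.0009  0.026 ] r 0.011521972032603337
22.2 [ 0.4798 -0.2257  0.1959] [ 0.3466 -0.0723 -1.8007]
TCP [ 0.4809 -0.2272  0.1345]
shift [ 0.0027 -0.0037 -0.1534] turn [-0.0005 -0.0003 -0.0002] rows>= 1.5
```

>>> {"op": "jog_arm", "data": {"deltas": [[1,[0.0027,-0.0037,-0.01],[0,0,0]],[1,[0.0027,-0.0037,-0.025],[0,0,0]],[1,[0.0027,-0.0037,-0.04],[0,0,0]],[1,[0.0027,-0.0037,-0.055],[0,0,0]],[1,[0.0027,-0.0037,-0.07],[0,0,0]],[1,[0.0027,-0.0037,-0.085],[0,0,0]],[1,[0.0027,-0.0037,-0.1],[0,0,0]],[1,[0.0027,-0.0037,-0.11],[0,0,0]],[1,[0.0027,-0.0037,-0.12],[0,0,0]],[1,[0.0027,-0.0037,-0.12],[0,0,0]]]}}

```text
t: 23.03
tool_pos: [0.4811, -0.2277, 0.1479]
tool_rot: [-2.051, -2.377, -0.0]
contact_force: [0.7, 0.7, -2.0]
opening: 0.0677
grip_force: 51.4
```

>>> {"op": "jog_arm", "data": {"deltas": [[1,[0,0,-0.004],[0,0,0]],[1,[0,0,-0.008],[0,0,0]],[1,[0,0,-0.012],[0,0,0]],[1,[0,0,-0.015],[0,0,0]],[1,[0,0,-0.018],[0,0,0]],[1,[0,0,-0.018],[0,0,0]]]}}

```text
t: 23.53
tool_pos: [0.4815, -0.228, 0.1417]
tool_rot: [-2.052, -2.378, -0.0]
contact_force: [-0.4, 0.2, -1.2]
opening: 0.0673
grip_force: 51.4
```

>>> {"op": "jog_arm", "data": {"deltas": [[1,[0,0,-0.003],[0,0,0]],[1,[0,0,-0.006],[0,0,0]],[1,[0,0,-0.009],[0,0,0]],[1,[0,0,-0.009],[0,0,0]]]}}

```text
t: 23.87
tool_pos: [0.4814, -0.2279, 0.138]
tool_rot: [-2.052, -2.378, -0.0]
contact_force: [0.0, 0.1, -1.6]
opening: 0.0683
grip_force: 51.4
```

>>> {"op": "jog_arm", "data": {"deltas": [[1,[0,0,-0.002],[0,0,0]],[1,[0,0,-0.004],[0,0,0]],[1,[0,0,-0.006],[0,0,0]],[1,[0,0,-0.006],[0,0,0]]]}}

```text
t: 24.2
tool_pos: [0.4815, -0.228, 0.1357]
tool_rot: [-2.052, -2.378, -0.001]
contact_force: [0.4, -0.0, -1.1]
opening: 0.0679
grip_force: 51.4
```

>>> {"op": "jog_arm", "data": {"deltas": [[1,[0,0,-0.002],[0,0,0]],[1,[0,0,-0.004],[0,0,0]],[1,[0,0,-0.006],[0,0,0]],[1,[0,0,-0.006],[0,0,0]]]}}

```text
t: 24.53
tool_pos: [0.4818, -0.2282, 0.1343]
tool_rot: [2.052, 2.378, 0.001]
contact_force: [-1.5, 1.3, 2.5]
opening: 0.0677
grip_force: 51.7
```

Contact has begun right at the predicted 0.1345 m. I'll press slightly to seat it fully.

>>> {"op": "jog_arm", "data": {"deltas": [[1,[0,0,-0.002],[0,0,0]],[1,[0,0,-0.004],[0,0,0]],[1,[0,0,-0.004],[0,0,0]]]}}

```text
t: 24.78
tool_pos: [0.4821, -0.2286, 0.1343]
tool_rot: [2.051, 2.377, 0.0]
contact_force: [-4.5, 1.8, 9.0]
opening: 0.0679
grip_force: 52.4
```

>>> {"op": "jog_arm", "data": {"deltas": [[1,[0,0,0.003],[0,0,0]],[1,[0,0,0.006],[0,0,0]],[-0.55,[0,0,0.006],[0,0,0]],[-0.6,[0,0,0.006],[0,0,0]],[-0.65,[0,0,0.006],[0,0,0]],[-0.75,[0,0,0.006],[0,0,0]],[-1,[0,0,0.006],[0,0,0]],[-1,[0,0,0.006],[0,0,0]],[-1,[0,0,0.006],[0,0,0]],[-1,[0,0,0.006],[0,0,0]]]}}

```text
t: 25.62
tool_pos: [0.4815, -0.2281, 0.1343]
tool_rot: [2.052, 2.378, 0.0]
contact_force: [-0.1, -0.6, 0.7]
opening: 0.0859
grip_force: 0.0
```

>>> {"op": "jog_arm", "data": {"deltas": [[-1,[0,0,0.03],[0,0,0]],[-1,[0,0,0.08],[0,0,0]],[-1,[0,0,0.15],[0,0,0]],[-1,[0,0,0.22],[0,0,0]],[-1,[0,0,0.3],[0,0,0]],[-1,[0,0,0.36],[0,0,0]],[-1,[0,0,0.36],[0,0,0]],[-1,[0,0,0.36],[0,0,0]]]}}

```text
t: 26.28
tool_pos: [0.4825, -0.2287, 0.2817]
tool_rot: [2.049, 2.374, 0.002]
contact_force: [-0.4, 0.0, -1.0]
opening: 0.0854
grip_force: 0.0
```

```bash
python3 - <<'E'
from h import *
ctrl.get_image("wrist");c,im=snap("wrist","p2");o=ctrl.get_obs();print(o["t"],o["tool_pos"],o["opening"])
h=cv2.cvtColor(im,cv2.COLOR_RGB2HSV)
m=(((h[...,0]<11)|(h[...,0]>172))&(h[...,1]>110)&(h[...,2]>130))
M=lambda x,y,z,r:np.array([[x+r*np.cos(a),y+r*np.sin(a),z] for a in np.radians(range(0,360,10))])
for nm,q in(("rim",(.48,-.2265,.1715,.034)),("ledge",(.48,-.2265,.1375,.0265)),("floor",(.48,-.2265,.109,.023)),("saucer",(.481,-.2265,.012,.042))):
    P=proj(c,M(*q));print(nm,"cols",P[:,0].min(),P[:,0].max(),"rows",P[:,1].min(),P[:,1].max())
for y in range(130,350,5): 
    r="".join("#" if t else "." for t in m[y,200:360:2])
    if "#" in r: print(y,r)
# stack from the fixed scene camera: predicted vs seen extents, dark-threshold terracotta
c,im=snap("scene");h=cv2.cvtColor(im,cv2.COLOR_RGB2HSV)
t=(((h[...,0]<11)|(h[...,0]>172))&(h[...,1]>130)&(h[...,2]>30))
for nm,q in(("top rim",(.48,-.2265,.1715,.034)),("mid rim",(.48,-.2265,.1375,.034)),("tall rim",(.48,-.2265,.1035,.034))):
    P=proj(c,M(*q));print(nm,"cols",P[:,0].min(),P[:,0].max(),"rows",P[:,1].min(),P[:,1].max())
for y in range(120,212,3): print(y,"".join("#" if v else "." for v in t[y,180:240]))
E
```

```text
26.3833 [ 0.4812 -0.2278  0.2778] 0.08574168657989398
rim cols 230.96580840021605 321.5149106632152 rows 160.1457849073036 247.7436614615943
ledge cols 245.03318208470284 307.7355172414749 rows 163.79053691594777 224.91247906473214
floor cols 251.6125027124875 301.36924276562416 rows 163.16515167999927 211.92453249551613
saucer cols 242.46829695583477 312.745798952588 rows 135.28578026640338 205.05557600989846
140 ..............................###............##.................................
145 ...........................##...#####.########...##.............................
150 .........................#...###..............###..##...........................
155 .......................##..#.........####.........####..........................
160 ......................##....###................#....###.........................
165 ......................#..##.....###############.......##........................
170 .......................#..###...#######.####.#...###...#........................
175 .....................#..##....###.###############...###.........................
180 ..
[... 2778 characters left out ...]
#.####.##################.........................
183 ..........##################.#####..........................
186 .............################.###..##.......................
189 .............###############.#.###.######...................
192 ..........#####.###############.##########..................
195 .........#########.#.######################.................
198 ........###############.##################..................
201 .........################################...................
204 ............###########################.....................
207 ...............####################.........................
210 ............................................................
```

Both the wrist and scene cameras match the predicted home stack to within 1–2 px, and the gripper is clear. Handing in.

```bash
python3 -c "
from station import ctrl
print(ctrl.finish_job())"
```

```text
the job is handed in; nothing more can be done
None
```

The job is handed in at about 26.5 s: the middle pot is nested in the tall pot and the short pot in the middle one, both home and upright to within 1–2 px in the camera checks; the middle pot's first lowering caught the tall pot's inner ledge (about 25 N) and was redone with no shift seen in the tall pot, the tin stayed in the rack, and I did not re-measure the mug, level, bit case or lamp.

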